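Gauge the shutter channel and close it with the matching filler strip

TASK

The disused shutter channel in the wooden sill is to be closed with one of the three filler strips. Stand the depth gauge over the channel with its foot bar across it, press gently (the aluminium dents under a hard push) until the foot bar sits flat on both edges, hold it there about a second to read the depth, and put the gauge back upright on its stand with the probe in the hole. Then lay the strip whose height equals that depth in the channel so that it lies fully home and flush with the sill's top, and leave the other two strips and the cleaning things where they are.

Things in the scene. Friction and masses are not known exactly. Their poses are not given: they have to be found in the camera images.
- sill: fixed wooden shutter sill with aluminium top, 210 x 104 x 40 mm high (foot may be sunk up to 6 mm). Origin: centre of its underside; x along it and its channel, z up. Top flat, 40 mm above the origin, with one channel in its middle: 130 (x) x 26 mm (y), upright walls, flat bottom 10, 15 or 20 mm below the top (differs each time; measure it). The gauge dents it above 30 N
- channel_mouth (a point): centre of the channel's mouth, level with the sill's top; axes as the sill
- gauge: dial depth gauge, loose, about 180 g, on its stand: steel foot bar 20 (x) x 72 (y) x 8 mm high, on it a black housing 20 (x) x 44 (y) mm from 8 to 66 mm above the underside, to be gripped by its sides (44 mm apart along y), with an 8 mm thick pin on top up to 72 mm; white dial on the +x face. Origin: centre of the foot bar's underside; z up
- gauge_base (a point): centre of the underside of the gauge's foot bar, where the probe comes out; axes as the gauge
- probe (a joint): travel in m of the gauge's sprung steel probe, 5 mm thick: 0 = fully out, tip 25 mm below the foot bar; 0.025 = tip level with it. With the bar flat on a surface, depth = 0.025 - travel (good to 1 mm). Spring 3 N at 0 plus 180 N/m: 4 to 6 N in this channel, more than the gauge weighs. Dial needle: straight up at depth 0, clockwise 0.2 rad per mm of depth, tick every 5 mm
- probe_tip (a point): the lower end of the probe
- stand: the gauge's grey plastic stand, fixed, 50 (x) x 100 (y) x 36 mm high, an 18 mm square hole down its middle for the probe. Origin: centre of its underside; z up. The gauge starts and ends on it, foot bar across its top along y, probe hanging free in the hole
- stand_top (a point): centre of the hole's mouth on top of the stand
- strip_10: plain wooden filler strip, loose, 122 (x) x 22 (y) x 10 mm high, lying on the shelf; origin: centre of its underside, x along its length, z up. About 27 g
- strip_10_top (a point): centre of the top face of the 10 mm high strip
- strip_15: plain wooden filler strip, loose, 122 (x) x 22 (y) x 15 mm high, lying on the shelf; origin: centre of its underside, x along its length, z up. About 40 g
- strip_15_top (a point): centre of the top face of the 15 mm high strip
- strip_20: plain wooden filler strip, loose, 122 (x) x 22 (y) x 20 mm high, lying on the shelf; origin: centre of its underside, x along its length, z up. About 54 g
- strip_20_top (a point): centre of the top face of the 20 mm high strip
- spray_bottle: clear spray bottle, about 195 mm tall, 64 mm thick, loose; origin: centre of its underside. To be left alone
- tumbler: steel tumbler, 105 mm tall, 72 mm wide, loose; origin: centre of its underside. To be left alone
- dustpan: grey plastic dustpan, 160 x 170 mm, 45 mm high, handle along its +x, loose; origin: centre of the pan's underside. To be left alone
- brush: short bamboo brush, 175 mm long, 36 mm high, loose; origin: under the handle. To be left alone

How it is judged:
By the outcome, as a careful person would: the job done as asked, in the order asked, and still so for the second after the job is handed in, with the robot touching nothing.
It also fails if it takes over 72 s, if anything falls off the work surface, if the arm or the gripper's body presses on something with over 40 N, if the wrist force passes 120 N, or if a joint passes its speed limit or range.

ROBOT

A 6-joint arm with a two-finger parallel gripper is mounted at the origin on the work surface. World frame = base frame: x ahead of the robot, y to its left, z up, the work surface at z = 0. Lengths are in m, angles in rad, forces in N, time in s.
With the tool pointing down it reaches from about 0.3 to 0.875 m from the base axis. Payload 6.4 kg.
Tool frame: the origin (TCP) lies midway between the tips of the shut fingers; the grasp point (between the pads) lies 19 mm behind it (ctrl.tcp_to_grasp is the distance from the TCP to the grasp point, in m); z points along the fingers, y is the direction in which the jaws open and shut (so a half turn about z gives the same grasp; the last joint's range is limited). The gripper opens to 85 mm and grips with 20 to 120 N. Pads are 22 mm wide; open, the fingers measure 114 mm over their backs; the gripper's body (76 mm by 85 mm) begins 54 mm behind the grasp point. The pads swing forward as they close: fully open they stand 13 mm farther back than shut.
Start: joints at [0.937, 0.181, 1.607, -0, 1.354, -0.206], TCP at [0.239, 0.523, 0.203] pointing down, gripper open.
Joint ranges: [-2.99, 2.99], [-0.89, 2.07], [0.3, 2.58], [-1.14, 4.28], [0, 2.63], [-3.12, 3.12]. Speed limits (rad/s): [2.57, 2.57, 3.01, 3.14, 3.14, 3.14].

INTERFACE

Orientations are given as a unit quaternion [w, x, y, z].
In Python, from bench import monitor, imaging, order, spotter, ctrl gives the robot as it stands.
- The arm moves only by the shell command python3 -m pendant 'ROWS'. ROWS is JSON, a list that holds one entry, the list of rows, each a list of 5 numbers: the shift along the world's x, y, z in mm, then the turn about the world's z in degrees, then the finger opening in mm, from 0 to 85.4. A call has 1 to 8 rows; each row shifts and turns the commanded pose from where the row before left it; what a row does not reach is not made up. A row lasts 1/8 s, in which the tool goes at most 62.5 mm and 10.7 degrees, less where a joint would pass 70% of its speed; a pose out of reach is approached as far as the arm can. A call with a gripper value outside its range is refused whole. The fingers move at their own pace and stop on an object; the grip force is fixed at half the most. Time passes only in rows, so rows that do not move let the fingers close. It gives the time, the measured TCP pose, the force and the opening at its end, in the units of the state.
- monitor.get_obs(): the state, without advancing time (a new reading comes with each control period).
- imaging.camera(name): name is "side" or "top" or "wrist"; returns a dict with "img" (384x512x3 uint8, red, green, blue), "vfov" (degrees; the focal length in pixels is half the picture's height over the tangent of half this angle, whatever the lens; pixels are square), "cx", "cy" (the principal point, pixels), "origin" and "orientation" of the camera in the world. Camera axes: x right, y down, z forward; pixel columns grow to the right and rows downward; lengths in m; the calibration is good to about 2 mm. The wrist camera is an equidistant fisheye: a pixel r from the principal point sees the ray r / f radians off the axis. A picture is of the moment at which its call begins. There is no depth.
- order.hand_in(): hands the job in, once; it reports no verdict.
Trained networks look in the newest picture that a camera, given by its name, has taken for a name from the list of things; names that differ only in an ending like _2 or _b are one class to them, and where a whole thing is asked for, a point or a joint stands for the part that bears it (a point fixed in the world has none). Each returns a list of dicts, best first, with "confidence" (0 to 1); they miss things now and then, are a little off and sometimes report something else, mostly with a low value. They report only what shows in the picture. A call takes as long as a camera call.
- spotter.recognise(camera, thing): "at" ([x, y, z] in m, in the coordinates of the camera as it stood for that picture, good to about 4 mm: the middle of the surface that is visible of it).
- spotter.tip_of(camera, thing): "at" ([x, y, z] in m, in the coordinates of the camera as it stood for that picture, good to about 4 mm: a listed point, or the origin of a listed thing).
The state is a dict: "time_s": time; "q": joint angles; "dq": joint speeds; "joint_efforts": joint torques, N m; "eef_pos": TCP position; "eef_rot": TCP orientation; "wrist_force": force on the tool from outside, world axes, zero at the start; "torque": the same for the moment, N m; "opening": opening from 0.0 (shut) to 1.0 (fully open).
Only numpy, scipy, OpenCV 4.12 (cv2) and the standard library are available. Lean on these libraries where they do the work, as an engineer would, in place of code of your own. Each camera call takes 0.05 s, during which the arm holds its last target. There are 200 camera calls.

## Working session

There is one attempt and no reset: what is moved stays moved. The work goes in short steps, Python scripts to look and compute and a shell command to move; the robot and the scene stay as the last step left them, time stands still between calls to the robot, and variables do not carry over. Pictures are saved under pics/ and viewed, about 8 in all and at most 12, crops included, and the job is handed in when it is done.

```bash
mkdir -p pics; ls
cat > h.py <<'E'
import numpy as np,cv2
from scipy.spatial.transform import Rotation as R
from bench import monitor,imaging,order,spotter,ctrl
def rot(q): return R.from_quat([q[1],q[2],q[3],q[0]]).as_matrix()
def cam(n,save=None):
    c=imaging.camera(n)
    if save: cv2.imwrite(f'pics/{save}.png',c['img'][:,:,::-1])
    return c
def w(c,p): return np.array(c['origin'])+rot(c['orientation'])@np.array(p)
def f(c): return c['img'].shape[0]/2/np.tan(np.radians(c['vfov'])/2)
def ray(c,u,v,fish=False):
    d=np.array([(u-c['cx'])/f(c),(v-c['cy'])/f(c)])
    if fish:
        r=np.linalg.norm(d); k=np.array([*(d/max(r,1e-9)*np.sin(r)),np.cos(r)])
    else: k=np.array([*d,1.])
    return rot(c['orientation'])@k
def onz(c,u,v,z,fish=False):
    d=ray(c,u,v,fish);o=np.array(c['origin']);return o+d*(z-o[2])/d[2]
def proj(c,P,fish=False):
    k=rot(c['orientation']).T@(np.array(P)-np.array(c['origin']))
    if fish:
        r=np.hypot(k[0],k[1]);t=np.arctan2(r,k[2]);return np.array([c['cx'],c['cy']])+f(c)*t*k[:2]/max(r,1e-9)
    return np.array([c['cx'],c['cy']])+f(c)*k[:2]/k[2]
E
cat > a.py <<'E'
from h import *
np.set_printoptions(precision=4,suppress=True)
o=monitor.get_obs();print(o['time_s'],o['eef_pos'],o['eef_rot'],ctrl.tcp_to_grasp)
ims=[]
for n in ['top','side','wrist']:
    c=cam(n,n+'0');print(n,c['vfov'],c['origin'],c['orientation'])
    for t in ['gauge_base','gauge','stand_top','channel_mouth','sill','strip_10_top','strip_15_top','strip_20_top','spray_bottle','tumbler','dustpan','brush']:
        r=spotter.tip_of(n,t)
        print(t,[(np.round(w(c,x['at']),4),round(x['confidence'],2)) for x in r[:2]])
    ims.append(c['img'])
E
python3 a.py
```

```text
pics
0.0 [0.2382 0.5227 0.2017] [-0.0004  0.2123  0.9772 -0.0008] 0.0187
top 57.24232403655292 [0.4297 0.0232 0.9619] [-0.0762  0.7419 -0.663   0.065 ]
gauge_base [(array([0.5492, 0.27  , 0.0343]), 0.78)]
gauge [(array([0.5481, 0.272 , 0.0337]), 0.83)]
stand_top [(array([0.5536, 0.2734, 0.0336]), 0.85)]
channel_mouth [(array([0.558 , 0.0212, 0.036 ]), 0.9)]
sill [(array([ 0.5565,  0.0215, -0.0006]), 0.85)]
strip_10_top [(array([ 0.5013, -0.2144,  0.011 ]), 0.57)]
strip_15_top [(array([ 0.4957, -0.2788,  0.013 ]), 0.69), (array([ 0.4321, -0.3592,  0.0011]), 0.5)]
strip_20_top [(array([ 0.43  , -0.3594,  0.0204]), 0.78)]
spray_bottle [(array([0.7504, 0.1204, 0.0002]), 0.77)]
tumbler [(array([ 0.6871,  0.3222, -0.0011]), 0.59)]
dustpan [(array([ 0.7258, -0.2476,  0.0001]), 0.81)]
brush [(array([0.6714, 0.4439, 0.0004]), 0.97), (array([0.5576, 0.0209, 0.0335]), 0.23)]
side 54.58094065098374 [ 0.2549 -0.6796  0.7495] [-0.4138  0.8817 -0.2097  0.0868]
gauge_base [(array([0.548 , 0.2766, 0.036 ]), 0.84), (array([ 0.7295, -0.2417, -0.0033]), 0.64)]
gauge [(array([0.5493, 0.2751, 0.0387]), 0.
[... 213 characters left out ...]
]), 0.85)]
strip_15_top [(array([ 0.4962, -0.2803,  0.0175]), 0.97)]
strip_20_top [(array([ 0.4262, -0.3607,  0.0193]), 0.82), (array([ 0.7296, -0.244 , -0.0034]), 0.39)]
spray_bottle [(array([ 0.7531,  0.1263, -0.007 ]), 0.68), (array([ 0.7296, -0.2418, -0.0018]), 0.63)]
tumbler [(array([0.6848, 0.32  , 0.0012]), 0.55)]
dustpan [(array([ 0.7304, -0.2416, -0.0029]), 0.73)]
brush [(array([0.6657, 0.4475, 0.0018]), 0.65), (array([ 0.5557,  0.023 , -0.0035]), 0.53)]
wrist 65.70646984690485 [0.1717 0.554  0.3724] [0.1232 0.8323 0.5346 0.0789]
gauge_base []
gauge []
stand_top []
channel_mouth []
sill []
strip_10_top []
strip_15_top []
strip_20_top []
spray_bottle []
tumbler []
dustpan []
brush []
```

```bash
python3 -c "
import cv2;i=cv2.imread('pics/top0.png');cv2.imwrite('pics/top0b.png',cv2.resize(i,(800,600),interpolation=cv2.INTER_CUBIC))"
```

```text
(no output)
```

View pics/top0b.png

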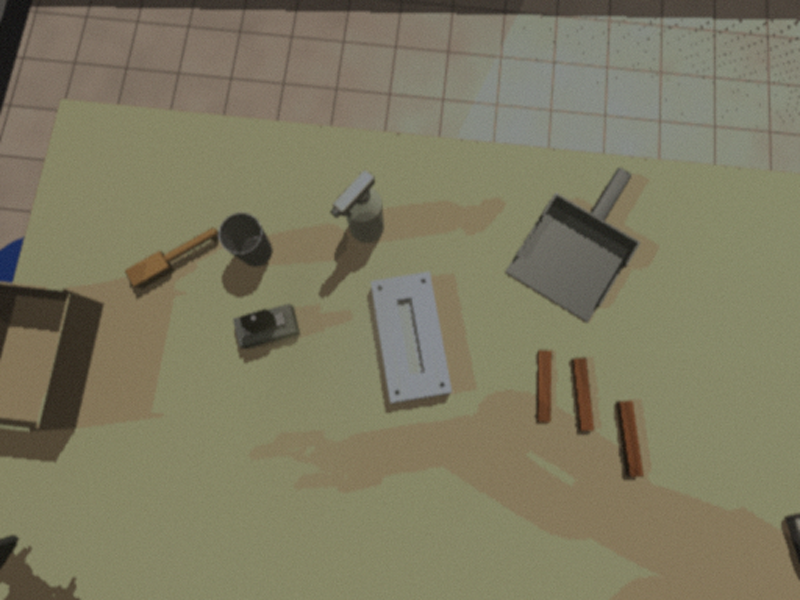

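View pics/side0.png

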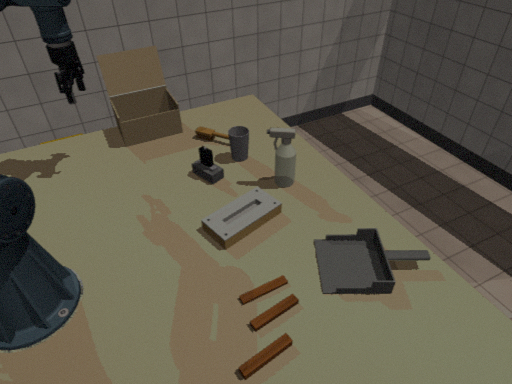

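The top view shows the sill at about (410,337), with its channel along the picture's vertical. The stand and gauge are at (266,326), and the strips at (544,387), (583,395) and (629,440). The side view agrees with this. Next I'll get the yaws.

```bash
cat > b.py <<'E'
from h import *
np.set_printoptions(precision=4,suppress=True)
c=cam('top');im=c['img'];s=cv2.cvtColor(im,cv2.COLOR_RGB2HSV)
def rect(m,x,y,hw,hh,z,name):
    k=np.zeros(m.shape,np.uint8);k[y-hh:y+hh,x-hw:x+hw]=255;m=cv2.bitwise_and(m,k)
    n,l,st,ce=cv2.connectedComponentsWithStats(m);i=1+np.argmax(st[1:,4])
    P=cv2.findContours((l==i).astype(np.uint8),cv2.RETR_EXTERNAL,cv2.CHAIN_APPROX_NONE)[0][0][:,0,:]
    W=np.array([onz(c,u,v,z)[:2]*1000 for u,v in P],np.float32)
    (cx,cy),(a,b),t=cv2.minAreaRect(W)
    if a<b:a,b,t=b,a,t+90
    print(name,st[i,4],'centre',cx,cy,'size',a,b,'long axis deg',(t+90)%180-90)
for n,u,v in [('sill',410,337),('stand',266,326),('s10',544,387),('s15',583,395),('s20',629,440)]:
    u=int(u*.64);v=int(v*.64);print(n,im[v,u],s[v,u],s[v-8,u-12])
g=((s[...,1]<40)&(s[...,2]>110)).astype(np.uint8)*255
rect(g,262,216,40,60,.038,'sill')
g2=((s[...,1]<70)&(s[...,2]<140)).astype(np.uint8)*255
rect(g2,170,209,26,22,.036,'stand')
rd=((s[...,0]<14)&(s[...,1]>120)).astype(np.uint8)*255
for n,u,v,z in [('s10',348,247,.01),('s15',373,253,.015),('s20',403,281,.02)]: rect(rd,u,v,13,34,z,n)
E
python3 b.py
```

```text
sill [135 138 129] [ 40  17 138] [ 98   7 137]
stand [34 33 25] [27 68 34] [ 31  68 113]
s10 [106  66  42] [ 11 154 106] [ 29  63 134]
s15 [107  70  44] [ 12 150 107] [ 29  63 134]
s20 [102  63  38] [ 12 160 102] [ 29  59 134]
sill 2990 centre 558.9509887695312 24.20270538330078 size 211.18846130371094 105.7671127319336 long axis deg 16.00931739807129
stand 1531 centre 546.67822265625 273.4617919921875 size 138.42816162109375 115.80470275878906 long axis deg -83.57452726364136
s10 327 centre 500.63092041015625 -212.88320922851562 size 118.0151596069336 20.891578674316406 long axis deg 1.473996877670288
s15 364 centre 493.4872741699219 -277.5697021484375 size 118.08431243896484 22.681949615478516 long axis deg 9.206260681152344
s20 404 centre 430.1705017089844 -357.4385681152344 size 118.3568344116211 24.43701934814453 long axis deg 9.67519474029541
```

```bash
python3 -m pendant '[[[10,-50,10,9.5,85],[40,-45,10,9.5,85],[50,-35,0,9.5,85],[50,-35,0,9.5,85],[50,-30,0,0,85],[50,-30,0,0,85],[40,-25,0,0,85],[0,0,0,0,85]]]'
cat > wr.py <<'E'
import sys
from h import *
np.set_printoptions(precision=4,suppress=True)
o=monitor.get_obs();print(o['time_s'],o['eef_pos'],R.from_matrix(rot(o['eef_rot'])).as_rotvec(),'yaxis',np.degrees(np.arctan2(*rot(o['eef_rot'])[[1,0],1])),o['wrist_force'],o['opening'])
for n in sys.argv[2].split(','):
    c=cam(n,sys.argv[1]+n)
    for t in sys.argv[3:]:
        print(n,t,[(np.round(w(c,x['at']),4),round(x['confidence'],2)) for x in spotter.tip_of(n,t)[:2]])
E
python3 wr.py g1 wrist,top gauge_base stand_top gauge stand
```

```text
time_s: 3.0
eef_pos: [0.5283, 0.2735, 0.2219]
eef_rot: [0.0, -0.11, 0.994, -0.0]
wrist_force: [-0.6, 0.9, 0.1]
opening: 0.999
3.0 [0.5283 0.2735 0.2219] [-0.3457  3.1223 -0.0009] yaxis 102.63466096344803 [-0.6358  0.8974  0.1097] 0.9986606764904692
wrist gauge_base [(array([0.5487, 0.2773, 0.0324]), 0.67)]
wrist stand_top [(array([0.5471, 0.2698, 0.0356]), 0.63)]
wrist gauge [(array([0.5495, 0.2732, 0.0364]), 0.85)]
wrist stand [(array([ 0.5496,  0.2709, -0.0009]), 0.71)]
top gauge_base [(array([ 0.5475,  0.2787, -0.0024]), 0.57), (array([0.5449, 0.2694, 0.0364]), 0.5)]
top stand_top [(array([0.5517, 0.2739, 0.0335]), 0.57)]
top gauge [(array([0.5483, 0.2726, 0.034 ]), 0.55)]
top stand [(array([ 0.5463,  0.273 , -0.0011]), 0.64)]
```

View pics/g1wrist.png

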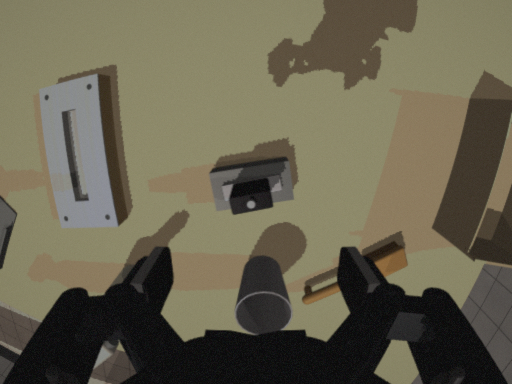

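The wrist view shows the stand around (252,185), the gauge's black housing at (251,195), its pin at (251,205), and the sill at left. I'll crop in for the yaw.

```bash
python3 -c "
import cv2;i=cv2.imread('pics/g1wrist.png')[145:220,200:305];cv2.imwrite('pics/g1c.png',cv2.convertScaleAbs(cv2.resize(i,None,fx=7,fy=7,interpolation=cv2.INTER_CUBIC),alpha=1.7))"
```

```text
(no output)
```

View pics/g1c.png

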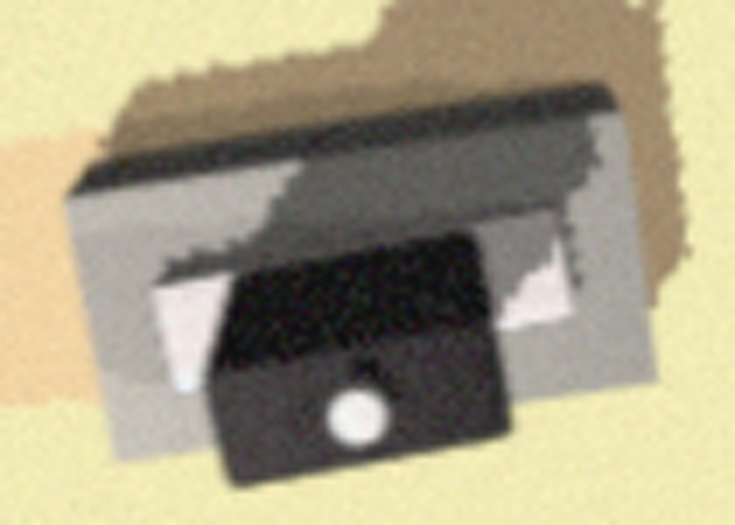

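```bash
cat > c.py <<'E'
from h import *
np.set_printoptions(precision=1,suppress=True)
c=cam('wrist')
def P(L,z):return np.array([onz(c,200+(x+.5)/7-.5,145+(y+.5)/7-.5,z,True)[:2]*1000 for x,y in L])
def an(a,b):return np.degrees(np.arctan2(*(a-b)[::-1]))%180
for n,L,z in [('stand',[(68,198),(622,112),(655,380),(117,460)],.036),('house',[(210,378),(495,325),(512,435),(235,487)],.102),('pin',[(357,415)],.108),('foot',[(153,290),(562,210),(574,315),(180,390)],.044)]:
    q=P(L,z);print(n,q.tolist() if len(q)<2 else '',q.mean(0))
    if len(q)>2:print(an(q[0],q[1]),an(q[3],q[2]),an(q[3],q[0]),np.linalg.norm(q-np.roll(q,1,0),axis=1))
E
python3 c.py
```

```text
stand  [545.1 276.8]
111.79525540610399 111.78334951623059 21.020694126544285 [49.3 98.3 49.3 98.7]
house  [545.5 277.4]
113.83415848966916 114.1467657129002 23.863378945324374 [17.3 42.3 17.  41.8]
pin [[545.0031401102867, 276.5226616695418]] [545.  276.5]
foot  [545.1 277.2]
114.2252231857334 114.10089657160047 25.92727628059565 [18.7 72.1 18.9 70.3]
```

The stand is centred at about (545,277) with its y axis at 111.6°, and the gauge's is at 114°. Turning the tool, descending and gripping.

```bash
python3 -m pendant '[[[9,1,-40,6,85],[8.5,1,-40,5.5,85],[0,0,-30,0,85],[0,0,-30,0,85],[0,0,-20,0,85],[0,0,0,0,85],[0,0,0,0,35],[0,0,0,0,35]]]'; python3 -m pendant '[[[0,0,0,0,35],[0,0,0,0,35],[0,0,0,0,35]]]'
python3 wr.py g2 wrist,side
```

```text
time_s: 4.55
eef_pos: [0.5447, 0.278, 0.0641]
eef_rot: [0.002, -0.211, 0.977, -0.0]
wrist_force: [-0.1, -1.9, 2.9]
opening: 0.597
time_s: 4.92
eef_pos: [0.5452, 0.2781, 0.0645]
eef_rot: [0.002, -0.211, 0.977, -0.0]
wrist_force: [1.7, -1.1, 6.1]
opening: 0.488
4.925 [0.5452 0.2781 0.0645] [-0.6624  3.0666 -0.0001] yaxis 114.37571706199641 [ 1.7416 -1.0922  6.0874] 0.48814496249942546
```

```bash
python3 -m pendant '[[[0,0,2,0,35],[0,0,8,0,35],[0,0,20,0,35],[0,0,30,0,35],[0,0,15,0,35],[0,0,0,0,35]]]'
cat > m.py <<'E'
from h import *
c=cam('wrist','g3');s=cam('side','g3s')
i=cv2.resize(c['img'],(640,480));u,v=proj(s,[.546,.277,.12]);u,v=int(u),int(v);k=cv2.resize(s['img'][max(0,v-45):v+45,u-40:u+20],(320,480),interpolation=cv2.INTER_CUBIC)
cv2.imwrite('pics/g3m.png',np.hstack([i[:, :480],k])[:,:,::-1])
o=monitor.get_obs();print(o['eef_pos'],o['wrist_force'],o['opening'])
E
python3 m.py
```

```text
time_s: 5.78
eef_pos: [0.5444, 0.2783, 0.1393]
eef_rot: [0.002, -0.211, 0.977, 0.0]
wrist_force: [-0.3, 0.6, -2.4]
opening: 0.491
[0.54278696 0.27772411 0.13671316] [-0.01154781 -0.44180934 -3.71893402] 0.49243852745692673
```

View pics/g3m.png

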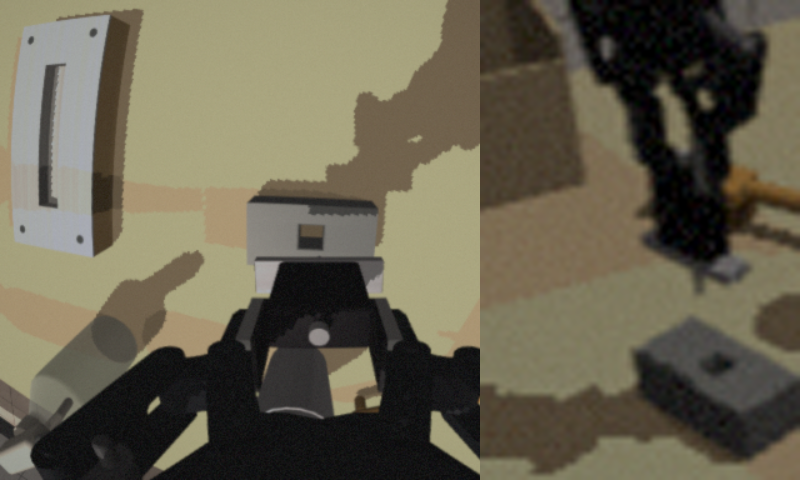

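```bash
cat > d.py <<'E'
from h import *
np.set_printoptions(precision=1,suppress=True)
c=cam('wrist')
def P(L,z):return np.array([onz(c,(x+.5)*.8-.5,(y+.5)*.8-.5,z,True)[:2]*1000 for x,y in L])
def an(a,b):return np.degrees(np.arctan2(*(a-b)[::-1]))%180
for n,L,z in [('hole',[(299,223),(323,223),(324,248),(299,248)],.036),('chan',[(46,66),(65,64),(57,206),(39,207)],.038),('sill',[(30,14),(110,16),(94,256),(13,239)],.038)]:
    q=P(L,z);print(n,q.mean(0),an(q[0],q[1]),an(q[3],q[2]),an(q[3],q[0]),an(q[2],q[1]),np.linalg.norm(q-np.roll(q,1,0),axis=1))
E
python3 d.py
```

```text
hole [544.4 272.2] 114.2670677709077 114.32072057662073 23.506301990170908 26.733938008960212 [19.5 17.9 19.5 19. ]
chan [554.8  27.4] 106.71806113387314 113.7608132837972 16.07191386614831 16.1851616242179 [126.7  23.1 123.8  23.5]
sill [550.5  27.7] 98.21508881194626 105.38672040329416 14.22202160763984 16.36379650319014 [215.8  98.3 203.5 105.4]
```

```bash
python3 -m pendant '[[[2,-25,0,-2,35],[2,-45,0,-2,35],[2,-55,0,-2,35],[2,-55,0,-2,35],[2,-45,0,0,35],[2,-29,0,0,35],[0,0,0,0,35],[0,0,0,0,35]]]'
python3 wr.py g4 wrist,side channel_mouth gauge_base probe_tip
```

```text
time_s: 6.92
eef_pos: [0.5546, 0.0243, 0.1364]
eef_rot: [-0.001, -0.142, 0.99, 0.0]
wrist_force: [-0.3, 0.1, -2.5]
opening: 0.488
6.925 [0.5546 0.0243 0.1364] [ 0.4469 -3.108  -0.0015] yaxis 106.36543360137559 [-0.3497  0.1249 -2.4575] 0.4884268947750126
wrist channel_mouth [(array([0.5585, 0.0195, 0.0383]), 0.94)]
wrist gauge_base [(array([0.5581, 0.0285, 0.1028]), 0.62)]
wrist probe_tip [(array([0.5604, 0.0214, 0.0354]), 0.67), (array([ 0.6686,  0.4427, -0.0007]), 0.67)]
side channel_mouth [(array([0.5567, 0.0253, 0.0425]), 0.6)]
side gauge_base [(array([0.553 , 0.0252, 0.108 ]), 0.73)]
side probe_tip []
```

View pics/g4wrist.png

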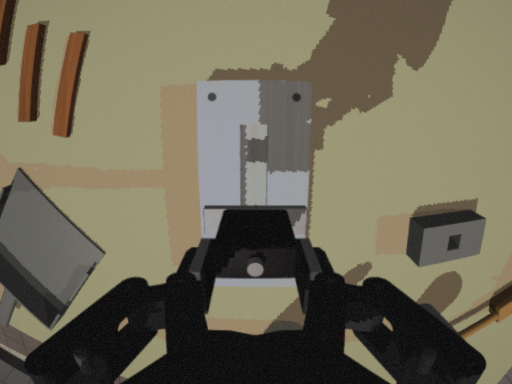

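```bash
python3 -m pendant '[[[2,0,-30,0,35],[0,0,-20,0,35],[0,0,-8,0,35],[0,0,0,0,35],[0,0,0,0,35]]]'; python3 -m pendant '[[[0,0,-3,0,35],[0,0,-2,0,35],[0,0,0,0,35]]]';  python3 -m pendant '[[[0,0,-2,0,35],[0,0,0,0,35]]]'
```

```text
time_s: 7.95
eef_pos: [0.5582, 0.0238, 0.0804]
eef_rot: [0.001, -0.143, 0.99, -0.0]
wrist_force: [-0.2, -0.2, -2.5]
opening: 0.492
time_s: 8.32
eef_pos: [0.5578, 0.0238, 0.0748]
eef_rot: [0.001, -0.142, 0.99, -0.0]
wrist_force: [-0.1, 0.8, 1.9]
opening: 0.489
time_s: 8.57
eef_pos: [0.5576, 0.0237, 0.0725]
eef_rot: [0.0, -0.142, 0.99, -0.0]
wrist_force: [-0.1, -0.1, 1.9]
opening: 0.489
```

```bash
python3 -m pendant '[[[0,0,-2,0,35],[0,0,-1,0,35],[0,0,0,0,35]]]'; python3 -m pendant '[[[0,0,-1,0,35],[0,0,0,0,35]]]';  python3 -m pendant '[[[0,0,-1,0,35],[0,0,0,0,35]]]'
```

```text
time_s: 8.95
eef_pos: [0.5575, 0.0237, 0.0693]
eef_rot: [0.0, -0.142, 0.99, -0.0]
wrist_force: [0.3, -0.6, 2.1]
opening: 0.49
time_s: 9.2
eef_pos: [0.5574, 0.0238, 0.0683]
eef_rot: [0.0, -0.143, 0.99, -0.0]
wrist_force: [1.3, -2.0, 2.0]
opening: 0.489
time_s: 9.45
eef_pos: [0.5574, 0.0238, 0.0673]
eef_rot: [0.0, -0.142, 0.99, -0.0]
wrist_force: [0.8, -0.1, 1.5]
opening: 0.489
```

```bash
python3 -m pendant '[[[0,0,-1,0,35],[0,0,0,0,35]]]'; python3 -m pendant '[[[0,0,-1,0,35],[0,0,0,0,35]]]';  python3 wr.py g5 wrist,side gauge_base probe_tip
```

```text
time_s: 9.7
eef_pos: [0.5573, 0.0238, 0.0663]
eef_rot: [0.0, -0.143, 0.99, -0.0]
wrist_force: [1.2, -0.1, 2.4]
opening: 0.49
time_s: 9.95
eef_pos: [0.5577, 0.0238, 0.0658]
eef_rot: [0.0, -0.142, 0.99, -0.0]
wrist_force: [0.2, -0.6, 5.1]
opening: 0.487
9.95 [0.5577 0.0238 0.0658] [-0.4475  3.1089 -0.0003] yaxis 106.38201646780011 [ 0.2423 -0.6492  5.1004] 0.48711519896824507
wrist gauge_base [(array([0.5622, 0.0273, 0.0362]), 0.59)]
wrist probe_tip []
side gauge_base [(array([0.558 , 0.0254, 0.0368]), 0.63)]
side probe_tip []
```

```bash
python3 -m pendant '[[[0,0,-1,0,35],[0,0,0,0,35]]]'; python3 -m pendant '[[[0,0,0,0,35],[0,0,0,0,35]]]'
```

```text
time_s: 10.5
eef_pos: [0.558, 0.0239, 0.0658]
eef_rot: [0.001, -0.143, 0.99, -0.0]
wrist_force: [-2.3, -1.3, 12.6]
opening: 0.492
time_s: 10.75
eef_pos: [0.558, 0.0239, 0.0658]
eef_rot: [0.001, -0.143, 0.99, -0.0]
wrist_force: [-2.0, -0.7, 11.7]
opening: 0.489
```

```bash
python3 -m pendant '[[[0,0,0,0,35],[0,0,0,0,35],[0,0,0,0,35],[0,0,0,0,35],[0,0,0,0,35],[0,0,0,0,35],[0,0,0,0,35]]]'
cat > m2.py <<'E'
from h import *
O=[]
for n,b in [('side',(.6,.0,.07)),('top',(.56,.02,.08)),('wrist',None)]:
    c=cam(n,'g6'+n)
    if b is None: u,v=256,205
    else: u,v=proj(c,b).astype(int)
    O.append(cv2.resize(c['img'][v-60:v+60,u-40:u+40],(260,390),interpolation=cv2.INTER_CUBIC))
cv2.imwrite('pics/g6m.png',cv2.convertScaleAbs(np.hstack(O)[:,:,::-1],alpha=1.5))
E
python3 m2.py
```

```text
time_s: 11.62
eef_pos: [0.558, 0.0239, 0.0658]
eef_rot: [0.001, -0.143, 0.99, -0.0]
wrist_force: [-2.0, 0.0, 12.0]
opening: 0.49
```

View pics/g6m.png

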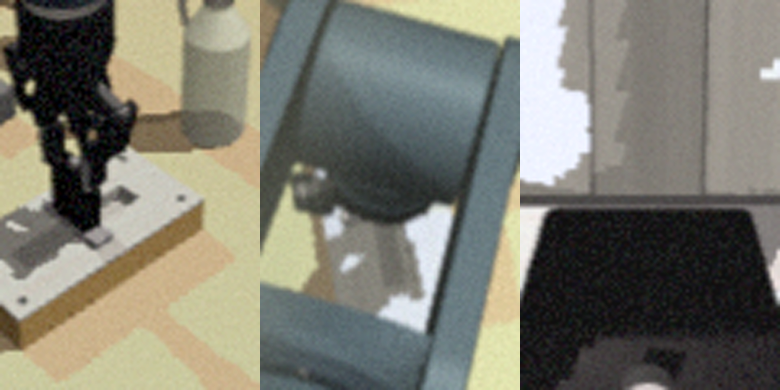

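The gauge sits flat across the channel. Its dial faces away from all the cameras, so I'll take the probe's travel from the height at which the spring lets go on the way up.

```bash
python3 -m pendant '[[[0,0,4,0,35],[0,0,5,0,35],[0,0,0,0,35]]]' | grep -E 'pos|force'; for i in 1; do python3 -m pendant '[[[0,0,1.5,0,35],[0,0,0,0,35]]]'| grep -E 'pos|force'; python3 -m pendant '[[[0,0,1,0,35],[0,0,0,0,35]]]'| grep -E 'pos|force'; python3 -m pendant '[[[0,0,1,0,35],[0,0,0,0,35]]]'| grep -E 'pos|force';python3 -m pendant '[[[0,0,1,0,35],[0,0,0,0,35]]]'| grep -E 'pos|force';python3 -m pendant '[[[0,0,1.5,0,35],[0,0,0,0,35]]]'| grep -E 'pos|force'; done
```

```text
eef_pos: [0.5574, 0.0239, 0.0735]
wrist_force: [0.5, -1.1, 2.3]
eef_pos: [0.5572, 0.0238, 0.0747]
wrist_force: [1.1, -2.1, 0.8]
eef_pos: [0.5568, 0.0241, 0.0755]
wrist_force: [0.1, -0.2, -1.1]
eef_pos: [0.5567, 0.0241, 0.0763]
wrist_force: [-0.0, 0.0, -1.8]
eef_pos: [0.5572, 0.0239, 0.0778]
wrist_force: [0.3, -0.3, -2.0]
eef_pos: [0.5574, 0.0239, 0.0795]
wrist_force: [-0.4, 0.2, -2.5]
```

Release came at z≈0.0755 against 0.0658 for flat contact. That is about 9.7 mm of travel, so the depth is about 15 mm and strip_15 is the one. Returning the gauge now.

```bash
python3 -m pendant '[[[0,0,30,0,35],[0,0,30,0,35],[-2,40,0,2,35],[-2,55,0,2,35],[-2,55,0,2,35],[-2,54,0,2,35],[-2,30,0,0,35],[-2,20,0,0,35]]]'; python3 -m pendant '[[[0,0,0,0,35],[0,0,0,0,35],[0,0,0,0,35]]]'; python3 wr.py g7 wrist,side stand_top probe_tip gauge_base
```

```text
time_s: 14.4
eef_pos: [0.5449, 0.2794, 0.1392]
eef_rot: [-0.0, -0.212, 0.977, -0.0]
wrist_force: [0.8, -0.7, -1.9]
opening: 0.488
time_s: 14.78
eef_pos: [0.5457, 0.2766, 0.1393]
eef_rot: [-0.0, -0.21, 0.978, -0.0]
wrist_force: [0.3, -0.7, -2.7]
opening: 0.492
14.775 [0.5457 0.2766 0.1393] [ 0.661  -3.0712  0.0005] yaxis 114.29059208038784 [ 0.3316 -0.6584 -2.6949] 0.4924888085777682
wrist stand_top [(array([0.5481, 0.2709, 0.0389]), 0.74)]
wrist probe_tip []
wrist gauge_base [(array([0.5505, 0.2814, 0.1075]), 0.72)]
side stand_top [(array([0.5524, 0.2717, 0.0352]), 0.82), (array([0.5587, 0.0243, 0.0005]), 0.69)]
side probe_tip []
side gauge_base [(array([0.5449, 0.2815, 0.1111]), 0.53)]
```

```bash
python3 -m pendant '[[[0,0,-30,0,35],[0,0,-25,0,35],[0,0,-10,0,35],[0,0,-5,0,35],[0,0,-2,0,35],[0,0,0,0,35]]]'; python3 -m pendant '[[[0,0,-2,0,35],[0,0,0,0,35]]]' | grep -E "pos|for"; python3 -m pendant '[[[0,0,-1,0,35],[0,0,0,0,35]]]'| grep -E "pos|for"
```

```text
time_s: 15.92
eef_pos: [0.5459, 0.2781, 0.0681]
eef_rot: [0.001, -0.211, 0.977, 0.0]
wrist_force: [-0.3, -0.7, -1.6]
opening: 0.494
eef_pos: [0.5454, 0.2779, 0.0655]
wrist_force: [0.7, 0.5, -2.7]
eef_pos: [0.5455, 0.2779, 0.0646]
wrist_force: [0.0, -0.4, 0.5]
```

```bash
python3 -m pendant '[[[0,0,0,0,70],[0,0,0,0,85],[0,0,0,0,85],[0,0,10,0,85],[0,0,30,0,85],[0,0,50,0,85],[0,0,40,0,85]]]'; python3 wr.py g8 side,wrist gauge_base stand_top
python3 -c "
import cv2,numpy as np
a=cv2.imread('pics/g8wrist.png');b=cv2.imread('pics/g8side.png')[100:200,150:270]
b=cv2.resize(b,(480,400),interpolation=cv2.INTER_CUBIC);a=cv2.resize(a[110:260,170:290],(320,400),interpolation=cv2.INTER_CUBIC)
cv2.imwrite('pics/g8m.png',cv2.convertScaleAbs(np.hstack([a,b]),alpha=1.5))"
```

```text
time_s: 17.3
eef_pos: [0.5458, 0.278, 0.1972]
eef_rot: [0.001, -0.211, 0.977, 0.0]
wrist_force: [1.0, 0.4, -0.1]
opening: 0.996
17.3 [0.5458 0.278  0.1972] [-0.6631  3.0687  0.0002] yaxis 114.38628965044805 [ 0.9671  0.3609 -0.1253] 0.9963307761899605
side gauge_base [(array([0.5448, 0.2807, 0.0369]), 0.77)]
side stand_top [(array([0.5516, 0.2742, 0.0349]), 0.88)]
wrist gauge_base [(array([0.5463, 0.2823, 0.0317]), 0.72)]
wrist stand_top [(array([0.547 , 0.2716, 0.0349]), 0.63)]
```

View pics/g8m.png

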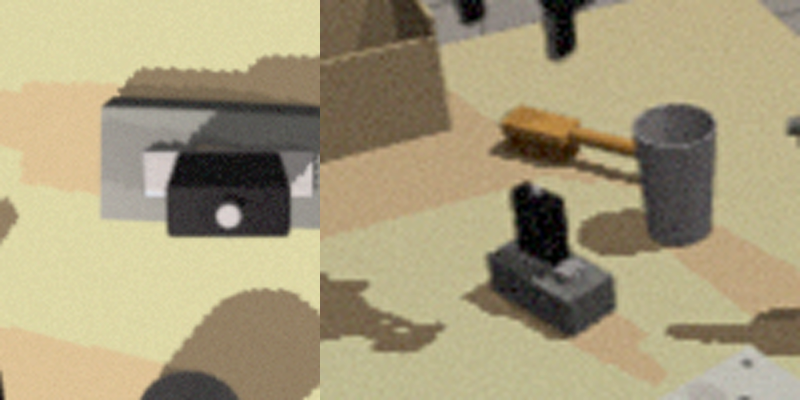

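The gauge stands flat and upright on its stand, with its foot bar across the top. Moving over to strip_15.

```bash
python3 -m pendant '[[[-5,-50,0,-3,60],[-5,-60,0,-3,45],[-5,-60,0,-3,45],[-5,-60,0,-3,45],[-5,-60,0,-3,45],[-5,-60,0,0,45],[-5,-60,0,0,45],[-5,-60,-20,0,45]]]' >/dev/null;  python3 -m pendant '[[[-5,-50,-20,0,45],[-5,-37,-20,0,45],[0,0,0,0,45],[0,0,0,0,45]]]'; python3 wr.py s1 wrist strip_15_top strip_15 strip_10_top
```

```text
time_s: 19.1
eef_pos: [0.4949, -0.2773, 0.1337]
eef_rot: [-0.001, -0.082, 0.997, 0.001]
wrist_force: [-0.5, 0.8, 1.2]
opening: 0.527
19.1 [ 0.4949 -0.2773  0.1337] [ 0.2563 -3.1298 -0.0031] yaxis 99.362809234206 [-0.4509  0.7568  1.1652] 0.5269012819504396
wrist strip_15_top [(array([ 0.4912, -0.2787,  0.014 ]), 0.71)]
wrist strip_15 [(array([ 0.4927, -0.2812, -0.0034]), 0.76), (array([ 0.432 , -0.3595, -0.0014]), 0.65)]
wrist strip_10_top [(array([ 0.4999, -0.2114,  0.0109]), 0.56)]
```

View pics/s1wrist.png

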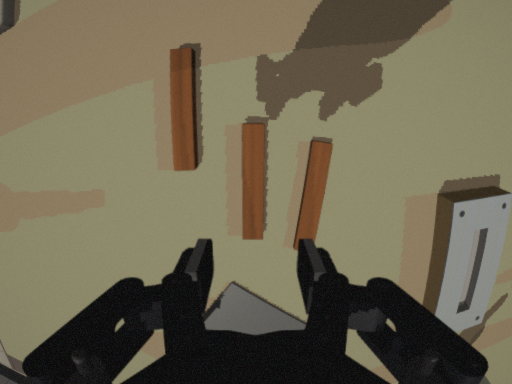

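```bash
cat > e.py <<'E'
from h import *
np.set_printoptions(precision=1,suppress=True)
c=cam('wrist');s=cv2.cvtColor(c['img'],cv2.COLOR_RGB2HSV)
m=((s[...,0]<14)&(s[...,1]>120)&(s[...,2]>85)).astype(np.uint8);m[:,:235]=0;m[:,275:]=0;m[255:]=0
n,l,st,ce=cv2.connectedComponentsWithStats(m);i=1+np.argmax(st[1:,4]);print(st[i])
P=cv2.findContours((l==i).astype(np.uint8),cv2.RETR_EXTERNAL,cv2.CHAIN_APPROX_NONE)[0][0][:,0,:]
for z in (.012,.015,.02):
    W=np.array([onz(c,u,v,z,True)[:2]*1000 for u,v in P],np.float32);print(z,cv2.minAreaRect(W))
    for r0,r1 in ((130,150),(215,235)):
        k=[(P[P[:,1]==r][:,0].min()+P[P[:,1]==r][:,0].max())/2 for r in range(r0,r1)];print(onz(c,np.mean(k),(r0+r1-1)/2,z,True)[:2]*1000)
o=monitor.get_obs();print(o['eef_pos'])
E
python3 e.py
```

```text
[ 243  122   22  115 2348]
0.012 ((494.59466552734375, -279.0199890136719), (120.55130004882812, 21.421527862548828), 8.853440284729004)
[ 452.3 -285.8]
[ 540.8 -271.9]
0.015 ((493.8654479980469, -279.1240234375), (119.31676483154297, 21.2021484375), 8.853438377380371)
[ 452.  -285.9]
[ 539.6 -272.1]
0.02 ((492.650146484375, -279.2973937988281), (117.25912475585938, 20.836524963378906), 8.853440284729004)
[ 451.5 -285.9]
[ 537.6 -272.4]
[ 0.5 -0.3  0.1]
```

```bash
python3 -m pendant '[[[0,-1.5,-40,0,45],[0,0,-40,0,45],[0,0,-30,0,45],[0,0,-10,0,45],[0,0,-7,0,45],[0,0,0,0,45]]]' ;  python3 -m pendant '[[[0,0,0,0,10],[0,0,0,0,10],[0,0,0,0,10]]]'
```

```text
time_s: 20.1
eef_pos: [0.496, -0.28, 0.0083]
eef_rot: [0.0, -0.082, 0.997, -0.0]
wrist_force: [0.7, 0.3, 0.1]
opening: 0.524
time_s: 20.48
eef_pos: [0.4956, -0.28, 0.0081]
eef_rot: [0.0, -0.082, 0.997, -0.0]
wrist_force: [0.8, 0.2, 0.0]
opening: 0.115
```

```bash
python3 wr.py s2 side,wrist strip_15_top; python3 -c "
import cv2,numpy as np
a=cv2.imread('pics/s2wrist.png');b=cv2.imread('pics/s2side.png')[240:380,200:330]
b=cv2.resize(b,(390,420),interpolation=cv2.INTER_CUBIC);a=cv2.resize(a[60:340,130:400],(405,420),interpolation=cv2.INTER_CUBIC)
cv2.imwrite('pics/s2m.png',cv2.convertScaleAbs(np.hstack([a,b]),alpha=1.5))"
```

```text
20.475 [ 0.4956 -0.28    0.0081] [-0.2569  3.1305 -0.0009] yaxis 99.38408311299055 [0.7508 0.1709 0.0093] 0.11454710086715421
side strip_15_top [(array([ 0.4954, -0.2798,  0.0186]), 0.94)]
wrist strip_15_top [(array([ 0.4929, -0.2751,  0.0162]), 0.72)]
```

View pics/s2m.png

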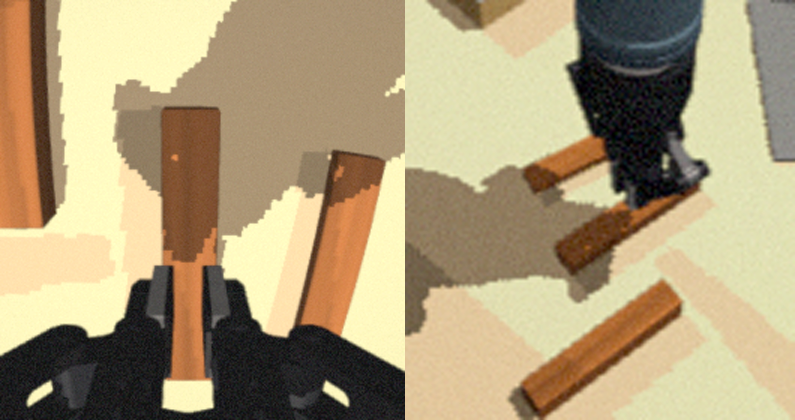

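The fingers closed just above the strip, since the tips sit farther back than I allowed for. Reopening and going 7 mm lower.

```bash
python3 -m pendant '[[[0,0,3,0,45],[0,0,0,0,45],[0,0,0,0,45],[0,0,-3,0,45],[0,0,-7,0,45],[0,0,0,0,45]]]' ;  python3 -m pendant '[[[0,0,0,0,10],[0,0,0,0,10],[0,0,0,0,10],[0,0,0,0,10]]]'
```

```text
time_s: 21.42
eef_pos: [0.4947, -0.2792, -0.0004]
eef_rot: [-0.001, -0.082, 0.997, 0.001]
wrist_force: [-0.3, -0.8, -0.8]
opening: 0.528
time_s: 21.92
eef_pos: [0.4955, -0.2798, 0.0007]
eef_rot: [0.0, -0.082, 0.997, -0.0]
wrist_force: [-0.4, -0.2, -0.1]
opening: 0.121
```

```bash
python3 -m pendant '[[[0,0,2,0,10],[0,0,8,0,10],[0,0,20,0,10],[0,0,0,0,10]]]'; python3 wr.py s3 side,wrist,top strip_15_top strip_15; python3 e.py
```

```text
time_s: 22.42
eef_pos: [0.4971, -0.2812, 0.0334]
eef_rot: [0.002, -0.082, 0.997, -0.002]
wrist_force: [-0.0, 0.6, 0.6]
opening: 0.116
22.425 [ 0.4971 -0.2812  0.0334] [-0.2568  3.1276 -0.0057] yaxis 99.38877191698688 [-0.0462  0.5907  0.5615] 0.11622053841771798
side strip_15_top [(array([ 0.4945, -0.28  ,  0.0178]), 0.83)]
side strip_15 [(array([ 0.4257, -0.3606, -0.0025]), 0.98), (array([ 0.4988, -0.2135, -0.0016]), 0.79)]
wrist strip_15_top [(array([ 0.4931, -0.277 ,  0.0142]), 0.64)]
wrist strip_15 [(array([ 0.494 , -0.2788, -0.0018]), 0.95), (array([ 0.5011, -0.2112,  0.0016]), 0.86)]
top strip_15_top [(array([ 0.4921, -0.2773,  0.0119]), 0.65), (array([ 0.5024, -0.219 ,  0.0144]), 0.19)]
top strip_15 [(array([ 0.5028, -0.2111, -0.0029]), 0.96), (array([ 0.4945, -0.2795,  0.0041]), 0.59)]
[ 240  182   32   73 1617]
0.012 ((494.17095947265625, -279.0737609863281), (52.448699951171875, 21.369874954223633), 8.420653343200684)Traceback (most recent call last):
  File "e.py", line 10, in <module>
    k=[(P[P[:,1]==r][:,0].min()+P[P[:,1]==r][:,0].max())/2 for r in range(r0,r1)];print(onz(c,np.mean(k),(r0+r1-1)/2,z,True)[:2]*1000)
        ~~~~~~~~~~~~~~~~~~~~~^^
    return umr_minimum(a, axis, None, out, keepdims, initial, where)
ValueError: zero-size array to reduction operation minimum which has no identity
```

Not gripped. I'll probe the strip's top gently with the nearly shut fingers to find where the tips really are.

```bash
g(){ grep -E "pos|force|opening"|tr '\n' ' ';echo; }; python3 -m pendant '[[[0,0,-10,0,10],[0,0,-5,0,10],[0,0,0,0,10]]]'|g; python3 -m pendant '[[[0,0,-3,0,10],[0,0,0,0,10]]]'|g;python3 -m pendant '[[[0,0,-3,0,10],[0,0,0,0,10]]]'|g;python3 -m pendant '[[[0,0,-3,0,10],[0,0,0,0,10]]]'|g
```

```text
eef_pos: [0.4948, -0.2793, 0.0147] wrist_force: [0.3, -0.9, -0.9] opening: 0.116 
eef_pos: [0.4953, -0.2797, 0.0125] wrist_force: [0.5, -0.7, 0.1] opening: 0.116 
eef_pos: [0.4953, -0.2796, 0.0094] wrist_force: [1.0, -0.6, -0.0] opening: 0.116 
eef_pos: [0.4952, -0.2796, 0.0063] wrist_force: [-0.1, 1.0, 0.1] opening: 0.115
```

```bash
g(){ grep -E "pos|force|opening"|tr '\n' ' ';echo; }; python3 -m pendant '[[[0,0,0,0,0],[0,0,0,0,0],[0,0,0,0,0]]]'|g; python3 wr.py s4 wrist,side;  python3 -c "
import cv2,numpy as np
a=cv2.imread('pics/s4wrist.png');b=cv2.imread('pics/s4side.png')[270:350,240:320]
b=cv2.resize(b,(395,420),interpolation=cv2.INTER_CUBIC);a=cv2.resize(a[190:310,200:315],(402,420),interpolation=cv2.INTER_CUBIC)
cv2.imwrite('pics/s4m.png',cv2.convertScaleAbs(np.hstack([a,b]),alpha=2))"
```

```text
eef_pos: [0.4954, -0.2798, 0.0067] wrist_force: [0.5, 0.6, -0.1] opening: 0.001 
24.425 [ 0.4954 -0.2798  0.0067] [-0.2569  3.131  -0.0001] yaxis 99.3825607584007 [ 0.5061  0.5909 -0.1261] 0.0006528251509997991
```

View pics/s4m.png

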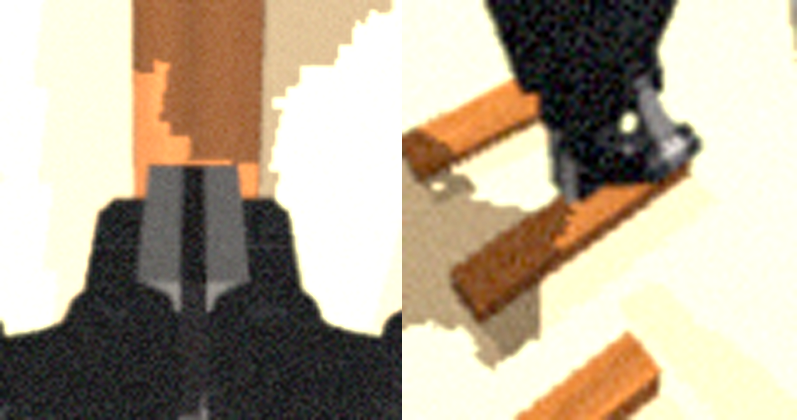

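The fingers shut above the strip, so the tips are higher than the text implies. I'll go down until they touch, to calibrate.

```bash
g(){ grep -E "pos|force"|tr '\n' ' ';echo; }; python3 -m pendant '[[[0,0,-2,0,0],[0,0,0,0,0]]]'|g; python3 -m pendant '[[[0,0,-2,0,0],[0,0,0,0,0]]]'|g;python3 -m pendant '[[[0,0,-2,0,0],[0,0,0,0,0]]]'|g;python3 -m pendant '[[[0,0,-2,0,0],[0,0,0,0,0]]]'|g
```

```text
eef_pos: [0.4952, -0.2796, 0.0043] wrist_force: [-1.3, 0.1, -0.6] 
eef_pos: [0.4952, -0.2796, 0.0024] wrist_force: [-0.2, 1.1, -1.7] 
eef_pos: [0.4952, -0.2796, 0.0004] wrist_force: [0.5, -0.1, 0.0] 
eef_pos: [0.4953, -0.2796, -0.0016] wrist_force: [0.2, -0.4, -0.9]
```

```bash
g(){ grep -E "pos|force"|tr '\n' ' ';echo; }; python3 -m pendant '[[[0,0,-2,0,0],[0,0,0,0,0]]]'|g; python3 -m pendant '[[[0,0,-2,0,0],[0,0,0,0,0]]]'|g;python3 -m pendant '[[[0,0,-2,0,0],[0,0,0,0,0]]]'|g
```

```text
eef_pos: [0.4953, -0.2797, -0.0036] wrist_force: [-0.2, 0.7, 0.7] 
eef_pos: [0.4953, -0.2796, -0.0056] wrist_force: [0.4, -0.1, 0.1] 
eef_pos: [0.4953, -0.2796, -0.0076] wrist_force: [0.1, -0.6, 0.2]
```

```bash
cat > t.py <<'E'
from h import *
np.set_printoptions(precision=4,suppress=True)
o=monitor.get_obs();c=cam('wrist','s5wrist');cam('side','s5side');T=np.array(o['eef_pos']);Rt=rot(o['eef_rot'])
print(T,'cam in tool',Rt.T@(np.array(c['origin'])-T), 'cam axis in tool',Rt.T@rot(c['orientation'])[:,2])
for v in (233,237,241):
    d=Rt.T@ray(c,255.7,v,True);p=Rt.T@(np.array(c['origin'])-T);s=-p[0]/d[0];print(v,p+s*d)
print(proj(c,T,True))
for n in ('side','wrist'):
    k=cam(n)
    for th in('strip_15_top','strip_10_top','strip_20_top'): print(n,th,[w(k,x['at']) for x in spotter.tip_of(n,th)[:1]])
E
python3 t.py
```

```text
[ 0.4953 -0.2796 -0.0076] cam in tool [ 0.0735  0.0001 -0.1698] cam axis in tool [-0.2893 -0.0004  0.9572]
233 [ 0.      0.0005 -0.0021]
237 [ 0.      0.0005 -0.008 ]
241 [ 0.      0.0005 -0.0136]
[254.8481 231.6727]
side strip_15_top [array([ 0.4943, -0.2786,  0.018 ])]
side strip_10_top [array([ 0.5014, -0.2156,  0.0102])]
side strip_20_top [array([ 0.4274, -0.3618,  0.0218])]
wrist strip_15_top [array([ 0.4946, -0.2752,  0.0123])]
wrist strip_10_top [array([ 0.5049, -0.2134,  0.0085])]
wrist strip_20_top [array([ 0.4307, -0.3624,  0.0202])]
```

By ray geometry the visible fingertips lie well behind the reported TCP, and there has been no contact force, so I'll keep going down gently until they touch.

```bash
g(){ grep -E "pos|force"|tr '\n' ' ';echo; }; python3 -m pendant '[[[0,0,-2,0,0],[0,0,0,0,0]]]'|g; python3 -m pendant '[[[0,0,-2,0,0],[0,0,0,0,0]]]'|g;python3 -m pendant '[[[0,0,-2,0,0],[0,0,0,0,0]]]'|g
```

```text
eef_pos: [0.4952, -0.2796, -0.0096] wrist_force: [0.1, -0.0, -0.1] 
eef_pos: [0.4952, -0.2796, -0.0116] wrist_force: [-0.2, -0.2, 0.2] 
eef_pos: [0.4954, -0.2797, -0.0135] wrist_force: [-0.5, -0.0, 0.1]
```

```bash
cat > u.py <<'E'
from h import *
cam('wrist','s6wrist');cam('side','s6side');o=monitor.get_obs();print(o['time_s'],o['q'],o['eef_pos'],o['joint_efforts'])
for n in ('s2','s4','s5','s6'):
    i=cv2.imread(f'pics/{n}wrist.png');s=cv2.cvtColor(i,cv2.COLOR_BGR2HSV);m=(s[...,0]<14)&(s[...,1]>120)
    k=m.copy();k[:,:215]=0;k[:,300:]=0
    print(n,[(r,np.where(k[r])[0].min(),np.where(k[r])[0].max()) for r in (150,180,210,225) if k[r].any()],'top row',np.where(k[:,250])[0][:1], 'dark tip row',[np.where(i[150:,c].max(1)<75)[0][:1]+150 for c in (246,251,256,262)])
a=[cv2.imread(f'pics/{n}wrist.png')[60:300,190:330] for n in('s4','s6')]+[cv2.resize(cv2.imread(f'pics/s6side.png')[270:350,240:320],(240,240))]
a=[cv2.resize(a[0],(210,360)),cv2.resize(a[1],(210,360)),cv2.resize(a[2],(360,360),interpolation=cv2.INTER_CUBIC)]
cv2.imwrite('pics/s6m.png',cv2.convertScaleAbs(np.hstack(a),alpha=2.))
E
python3 u.py
```

```text
27.625 [-7.22617016e-01  4.53821851e-01  1.74935917e+00  7.67296668e-06
  9.38507067e-01 -2.45720068e+00] [ 0.49536034 -0.27971023 -0.01342695] [-5.36366759e-03 -4.91561759e+01 -2.64805019e+01 -5.28177879e-04
 -5.11811799e-03 -2.62642669e-05]
s2 [(150, np.int64(239), np.int64(275)), (180, np.int64(238), np.int64(274)), (210, np.int64(239), np.int64(273)), (225, np.int64(239), np.int64(273))] top row [132] dark tip row [array([334]), array([335]), array([335]), array([334])]
s4 [(150, np.int64(238), np.int64(275)), (180, np.int64(238), np.int64(275)), (210, np.int64(238), np.int64(274)), (225, np.int64(238), np.int64(273))] top row [134] dark tip row [array([237]), array([237]), array([237]), array([238])]
s5 [(150, np.int64(236), np.int64(277)), (180, np.int64(236), np.int64(276)), (210, np.int64(237), np.int64(275)), (225, np.int64(237), np.int64(275))] top row [134] dark tip row [array([234]), array([236]), array([237]), array([237])]
s6 [(150, np.int64(236), np.int64(278)), (180, np.int64(236), np.int64(277)), (210, np.int64(237), np.int64(276)), (225, np.int64(237), np.int64(276))] top row [136] dark tip row [array([236]), array([235]), array([235]), array([236])]
```

View pics/s6m.png

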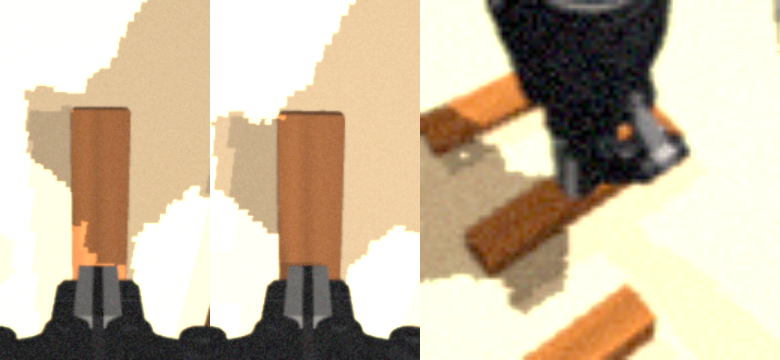

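Side pixels: the lowest finger edge above strip_15 is at about (280,312). I'll compare that with the projected tool axis to get the tip height.

```bash
cat > v.py <<'E'
from h import *
c=cam('side');o=monitor.get_obs();T=np.array(o['eef_pos'])
for z in (-.0135,0,.015,.02,.03,.04): print(z,proj(c,[T[0],T[1],z]).round(1))
i=c['img'].max(2)
for u in range(270,290,2): print(u,''.join('#' if x<55 else '.' for x in i[295:325,u]))
x=rot(o['eef_rot'])[:,0]
print('strip top edge front', [proj(c,np.array([.494,-.279,.015])+d).round(1) for d in (np.array([-.0602,-.0096,0]),np.array([.0602,.0096,0]))])
E
python3 v.py
```

```text
-0.0135 [274.9 317. ]
0 [275.  313.7]
0.015 [275.1 309.9]
0.02 [275.2 308.6]
0.03 [275.3 306.1]
0.04 [275.4 303.5]
270 ######.####...##........###...
272 ##################.....##.....
274 ##################............
276 ####################..........
278 ##################............
280 ################..............
282 ################..............
284 ###...##########..............
286 ###..###########..............
288 ...#############..............
strip top edge front [array([252.1, 324.7]), array([295.4, 296.1])]
```

```bash
g(){ grep -E "pos|force"|tr '\n' ' ';echo; }; python3 -m pendant '[[[0,0,-2,0,0],[0,0,0,0,0]]]'|g; python3 -m pendant '[[[0,0,-1.5,0,0],[0,0,0,0,0]]]'|g;python3 -m pendant '[[[0,0,-1.5,0,0],[0,0,0,0,0]]]'|g
```

```text
eef_pos: [0.4955, -0.2799, -0.0137] wrist_force: [-5.3, 4.0, 15.8] 
eef_pos: [0.4955, -0.2799, -0.0138] wrist_force: [-9.5, 6.5, 27.9] 
eef_pos: [0.4956, -0.28, -0.0138] wrist_force: [-16.1, 9.6, 42.0]
```

Contact came at TCP z = −0.0137 on the strip's 15 mm top, so the shut tips are about 28.7 mm behind the reported TCP. Unloading, opening, and gripping at the corrected height.

```bash
python3 -m pendant '[[[0,0,5,0,0],[0,0,8,0,20],[0,0,0,0,45],[0,0,0,0,45],[0,0,0,0,45],[0,0,-10,0,45],[0,0,-5,0,45],[0,0,0,0,45]]]';  python3 -m pendant '[[[0,0,0,0,10],[0,0,0,0,10],[0,0,0,0,10]]]'
```

```text
time_s: 29.42
eef_pos: [0.4948, -0.2792, -0.0214]
eef_rot: [-0.001, -0.082, 0.997, 0.001]
wrist_force: [0.6, -0.3, -0.0]
opening: 0.527
time_s: 29.8
eef_pos: [0.4957, -0.28, -0.02]
eef_rot: [0.0, -0.082, 0.997, -0.0]
wrist_force: [0.4, 0.2, 2.1]
opening: 0.23
```

Gripped: the opening stopped at 0.23. Lifting and carrying it to the sill.

```bash
python3 -m pendant '[[[0,0,10,0,10],[0,0,35,0,10],[0,0,40,0,10],[5,30,0,2.5,10],[12,50,0,2.2,10],[12,55,0,2,10],[12,55,0,0,10],[11,55,0,0,10]]]' >/dev/null; python3 -m pendant '[[[10,40,0,0,10],[0,19,0,0,10],[0,0,0,0,10],[0,0,0,0,10]]]'; python3 wr.py p1 wrist,side,top strip_15_top channel_mouth strip_15
cat > ch.py <<'E'
import sys
from h import *
np.set_printoptions(precision=1,suppress=True)
i=cv2.imread(f'pics/{sys.argv[1]}wrist.png');s=cv2.cvtColor(i,cv2.COLOR_BGR2HSV);m=(s[...,0]<15)&(s[...,1]>110)
m[:,:200]=0;m[:,310:]=0;ys=np.where(m.sum(1)>8)[0];print('strip rows',ys[:1],ys[-1:])
for r in range(ys[0]+4,ys[-1],12): x=np.where(m[r])[0];print(r,x.min(),x.max(),end=' | ')
print()
for r in range(max(ys[0]-60,0),ys[0]+1,5): print(r,' '.join(str(v) for v in i[r,196:316:2].max(1)))
E
python3 ch.py p1
```

```text
time_s: 31.3
eef_pos: [0.5573, 0.023, 0.0647]
eef_rot: [-0.0, -0.139, 0.99, -0.0]
wrist_force: [0.2, -1.1, -0.5]
opening: 0.235
31.3 [0.5573 0.023  0.0647] [ 0.4381 -3.1108  0.0008] yaxis 106.03275601125763 [ 0.2309 -1.1089 -0.5468] 0.23479218298353569
wrist strip_15_top [(array([0.558 , 0.024 , 0.0979]), 0.69)]
wrist channel_mouth []
wrist strip_15 [(array([ 0.499 , -0.2121,  0.0002]), 0.84), (array([0.5556, 0.0209, 0.0839]), 0.65)]
side strip_15_top [(array([0.5551, 0.0231, 0.1052]), 0.58)]
side channel_mouth [(array([0.5573, 0.0232, 0.0368]), 0.65)]
side strip_15 [(array([ 0.4985, -0.2113, -0.0035]), 0.91), (array([ 0.4264, -0.3608, -0.0027]), 0.9)]
top strip_15_top [(array([0.5592, 0.0224, 0.0948]), 0.55)]
top channel_mouth [(array([0.556 , 0.0198, 0.0362]), 0.68)]
top strip_15 [(array([ 0.4313, -0.3605, -0.0026]), 0.82), (array([ 0.5047, -0.2129, -0.0012]), 0.63)]
strip rows [136] [334]
140 232 277 | 152 233 278 | 164 234 278 | 176 234 277 | 188 234 277 | 200 234 277 | 212 234 276 | 224 235 276 | 236 235 276 | 248 236 275 | 260 237 274 | 272 236 274 | 284 236 274 | 296 236 273 |
[... 2318 characters left out ...]
100 103 98 101 98 98 99 99 98 97 96 101 99 100 102
126 166 167 165 162 157 159 161 163 162 164 166 164 166 161 163 165 159 109 102 102 96 88 101 100 99 96 92 94 89 89 88 88 91 92 92 96 93 89 91 81 106 103 101 98 100 100 99 99 101 100 101 98 100 97 98 98 99 98 105 102
131 163 165 163 163 163 162 159 164 163 165 164 164 165 163 163 164 127 101 103 99 101 75 99 100 103 98 101 87 84 84 80 85 83 85 86 105 109 84 85 64 97 103 103 101 99 100 100 98 102 100 102 100 95 97 96 97 98 101 101 101
136 165 164 165 164 162 161 159 161 161 167 165 166 164 163 163 152 102 102 95 54 49 46 45 44 47 43 51 45 49 50 42 44 46 40 43 44 40 47 41 41 54 97 102 98 100 102 98 101 101 99 101 101 95 96 98 99 97 101 101 102
```

```bash
cat > k.py <<'E'
from h import *
np.set_printoptions(precision=2,suppress=True)
c=cam('wrist');o=monitor.get_obs();T=np.array(o['eef_pos']);Rt=rot(o['eef_rot'])
def tl(u,v,z): return ((onz(c,u,v,z,True)-T)@Rt*1000)[:2]
i=c['img'].astype(float).max(2)
for n,(u,v),z in [('chL',(238,131),.0373),('chR',(274.3,131),.0373),('chEnd',(256,125),.0373),('stripNearTopL',(232.5,142),.0997),('R',(277.5,142),.0997),('end',(255,138),.0997),('mid L',(234,212),.0997),('mid R',(276.5,212),.0997),('holeL',(199.5,88),.0373),('holeR',(311,88),.0373)]: print(n,tl(u,v,z))
print(i[120:140,256].astype(int), i[133,230:284].astype(int),i[128,230:284].astype(int))
g=cv2.imread('pics/g4wrist.png').max(2)
for r in (80,90,135,190): print(r,g[r,192:320].tolist())
E
python3 k.py
```

```text
chL [ 59.77 -11.12]
chR [59.75 12.83]
chEnd [63.7   0.75]
stripNearTopL [ 59.1  -10.15]
R [59.08 10.27]
end [60.87  0.06]
mid L [ 25.5  -10.09]
mid R [25.47 10.38]
holeL [ 89.13 -36.34]
holeR [89.07 36.93]
[ 98  97  99  97  99  90  85  78  82  82  84  80  82  82  78  49  45  66
 104 124] [103  98  98  99 102  96  80  87  98 100  99  98  98  96  99  98  93  89
  85  86  80  83  81  83  82  80  82  82  83  85  84  84  85  84  86  85
  85  85  83  83  80  83  66  80  99 100 102 103 102 100 100 100  99  97] [ 99  98 100  98 100  97  78  86 101  98 100 101 100 102  96  93  95  95
  93  86  85  82  81  84  83  85  82  82  83  82  83  85  83  84  86  87
  89  84  83  83  85  82  66  81 100  99 101 102 103 102 100  95 100  99]
80 [154, 152, 156, 154, 152, 154, 153, 155, 154, 155, 155, 155, 155, 151, 139, 122, 122, 120, 123, 123, 125, 127, 128, 130, 129, 129, 133, 134, 138, 133, 138, 140, 138, 139, 139, 139, 141, 139, 140, 141, 143, 144, 144, 141, 141, 143, 137, 135, 135, 136, 140, 139, 138, 137, 137, 139, 140, 138, 141, 138, 138, 140, 137, 141, 139, 139, 131, 112, 106, 102, 105, 105, 104, 10
[... 1494 characters left out ...]
, 101, 100, 102, 106, 105, 101, 102, 107, 104, 103, 105]
190 [155, 156, 154, 159, 155, 156, 157, 154, 162, 166, 168, 166, 167, 167, 168, 167, 168, 168, 169, 166, 169, 168, 165, 168, 166, 168, 165, 168, 168, 167, 167, 167, 168, 166, 169, 167, 165, 167, 166, 167, 168, 167, 168, 168, 167, 167, 167, 163, 130, 102, 101, 98, 102, 110, 117, 144, 157, 157, 158, 159, 161, 161, 160, 161, 158, 159, 160, 158, 157, 159, 160, 162, 160, 156, 128, 147, 164, 168, 168, 167, 165, 164, 163, 164, 162, 164, 164, 164, 162, 163, 167, 165, 167, 162, 158, 158, 158, 158, 161, 159, 164, 168, 164, 168, 167, 165, 161, 161, 160, 161, 161, 162, 161, 158, 159, 149, 126, 105, 102, 104, 130, 155, 156, 158, 158, 154, 157, 156]
```

Strip and channel agree to about 0.5 mm sideways and 1.3 mm lengthways. I'll shift 1.2 mm and lower.

```bash
g(){ grep -E "pos|force|open"|tr '\n' ' ';echo; }; python3 -m pendant '[[[1.2,0,-20,0,10],[0,0,-15,0,10],[0,0,-8,0,10],[0,0,0,0,10],[0,0,0,0,10]]]'|g;  python3 -m pendant '[[[0,0,-3,0,10],[0,0,-2,0,10],[0,0,0,0,10]]]'|g; python3 -m pendant '[[[0,0,-2,0,10],[0,0,0,0,10]]]'|g
```

```text
eef_pos: [0.559, 0.0242, 0.0221] wrist_force: [0.6, 0.2, 0.1] opening: 0.237 
eef_pos: [0.5584, 0.0243, 0.0165] wrist_force: [0.3, -0.3, -0.9] opening: 0.233 
eef_pos: [0.5584, 0.0243, 0.0144] wrist_force: [0.6, -0.2, -0.3] opening: 0.23
```

```bash
g(){ grep -E "pos|force|open"|tr '\n' ' ';echo; }; python3 -m pendant '[[[0,0,-2,0,10],[0,0,0,0,10]]]'|g; python3 -m pendant '[[[0,0,-1,0,10],[0,0,0,0,10]]]'|g; python3 -m pendant '[[[0,0,-1,0,10],[0,0,0,0,10]]]'|g
```

```text
eef_pos: [0.5584, 0.0243, 0.0124] wrist_force: [0.5, 0.7, 0.5] opening: 0.234 
eef_pos: [0.5585, 0.0243, 0.0115] wrist_force: [-0.3, 1.4, -0.9] opening: 0.234 
eef_pos: [0.5585, 0.0243, 0.0106] wrist_force: [-0.4, 0.3, 0.2] opening: 0.231
```

```bash
python3 -m pendant '[[[0,0,0,0,24],[0,0,0,0,32],[0,0,0,0,40],[0,0,15,0,40],[0,0,30,0,40],[0,0,40,0,40],[0,0,20,0,0],[0,0,0,0,0]]]'; python3 wr.py r1 wrist,side,top strip_15_top
cat > rr.py <<'E'
from h import *
np.set_printoptions(precision=1,suppress=True)
c=cam('wrist','r1b');o=monitor.get_obs();T=np.array(o['eef_pos']);Rt=rot(o['eef_rot'])
s=cv2.cvtColor(c['img'],cv2.COLOR_RGB2HSV);m=((s[...,0]<15)&(s[...,1]>110)).astype(np.uint8);m[:,:200]=0;m[:,310:]=0
n,l,st,_=cv2.connectedComponentsWithStats(m);i=1+np.argmax(st[1:,4]);print(st[i])
P=cv2.findContours((l==i).astype(np.uint8),cv2.RETR_EXTERNAL,cv2.CHAIN_APPROX_NONE)[0][0][:,0,:]
for z in (.0373,.045,.052):
    print(z,cv2.minAreaRect(np.array([onz(c,u,v,z,True)[:2]*1000 for u,v in P],np.float32)))
for r in range(st[i][1]+3,st[i][1]+st[i][3],20):
    x=P[P[:,1]==r][:,0];print(r,x.min(),x.max(),c['img'][r,x.min()-8:x.min()+4].max(1),c['img'][r,x.max()-3:x.max()+9].max(1))
E
python3 rr.py
```

```text
time_s: 34.95
eef_pos: [0.5605, 0.024, 0.1186]
eef_rot: [0.003, -0.14, 0.99, -0.001]
wrist_force: [-0.0, 0.2, -0.8]
opening: 0.047
34.95 [0.5605 0.024  0.1186] [-0.4389  3.1056 -0.0026] yaxis 106.08944180106714 [-0.0232  0.1636 -0.7959] 0.04722016250303484
wrist strip_15_top []
side strip_15_top [(array([0.557 , 0.0219, 0.0414]), 0.66)]
top strip_15_top [(array([0.5589, 0.0279, 0.0332]), 0.49)]
[ 242  126   27  112 2757]
0.0373 ((547.1195068359375, 21.048694610595703), (99.10653686523438, 21.476818084716797), 15.33272647857666)
0.045 ((545.2611694335938, 20.517948150634766), (96.01689910888672, 20.807281494140625), 15.332728385925293)
0.052 ((543.5716552734375, 20.035480499267578), (93.20811462402344, 20.19858741760254), 15.332724571228027)
129 243 268 [150 150 148 147 123  73  79  96 117 119 120 118] [113 114 108  78  73  89  92  94  93  96  92  90]
149 243 267 [153 153 151 147 122  80  79  99 114 121 119 122] [119 118 116 103  80 117 140 150 151 150 149 146]
169 243 267 [152 152 155 148 127  85  73  94 111 116 120 122] [117 117 113  93  77 130 147 152 152 151 150 149]
189 243 266 [153 152 152 154 135  93  75  94 105 110 109 117] [119 115 115 108  85  83 132 150 154 154 153 151]
209 243 266 [154 150 151 151 148 103  74  94 107 110 109 115] [118 115 113  94  77 111 140 152 153 150 150 152]
229 242 265 [152 153 154 151 152 148 116  75  91 107 107 112] [115 115 113 105  81  72 129 149 153 151 152 149]
```

The strip appears to be in the channel: its top is 21.5 mm wide if it lies at sill height. I'll check the height by a gentle press with the shut fingers, starting 40 mm toward the near end.

```bash
g(){ grep -E "pos|force"|tr '\n' ' ';echo; }; python3 -m pendant '[[[-38,-11,-30,0,0],[0,0,-40,0,0],[0,0,-20,0,0],[0,0,-7,0,0],[0,0,0,0,0],[0,0,0,0,0]]]'|g;  python3 -m pendant '[[[0,0,-4,0,0],[0,0,0,0,0],[0,0,0,0,0]]]'|g; python3 -m pendant '[[[0,0,-2,0,0],[0,0,0,0,0]]]'|g; python3 -m pendant '[[[0,0,-2,0,0],[0,0,0,0,0]]]'|g
```

```text
eef_pos: [0.5215, 0.0131, 0.0195] wrist_force: [1.0, -0.0, 0.1] 
eef_pos: [0.5207, 0.0133, 0.0148] wrist_force: [0.4, -0.2, 0.9] 
eef_pos: [0.5204, 0.0133, 0.0124] wrist_force: [-0.4, -0.2, 0.2] 
eef_pos: [0.5204, 0.0133, 0.0104] wrist_force: [0.1, -0.1, -0.2]
```

```bash
g(){ grep -E "pos|force"|tr '\n' ' ';echo; }; python3 -m pendant '[[[0,0,-1,0,0],[0,0,0,0,0]]]'|g;  python3 -m pendant '[[[0,0,-1,0,0],[0,0,0,0,0]]]'|g
```

```text
eef_pos: [0.5205, 0.0133, 0.0095] wrist_force: [-0.5, -0.2, -0.6] 
eef_pos: [0.5207, 0.0132, 0.0087] wrist_force: [0.0, 0.2, 0.8]
```

```bash
g(){ grep -E "pos|force"|tr '\n' ' ';echo; }; python3 -m pendant '[[[0,0,-1,0,0],[0,0,0,0,0]]]'|g;  python3 -m pendant '[[[0,0,-0.5,0,0],[0,0,0,0,0]]]'|g
```

```text
eef_pos: [0.5207, 0.0132, 0.0087] wrist_force: [-5.1, 0.5, 11.2] 
eef_pos: [0.5207, 0.0132, 0.0086] wrist_force: [-6.6, 0.7, 16.0]
```

The near end's top is at 0.0374 m and the sill's top is at 0.0373 m, so it is flush. Now the far end.

```bash
g(){ grep -E "pos|force"|tr '\n' ' ';echo; }; python3 -m pendant '[[[0,0,6,0,0],[0,0,9,0,0],[38,11,0,0,0],[38,11,0,0,0],[0,0,-10,0,0],[0,0,0,0,0],[0,0,-2.5,0,0],[0,0,0,0,0]]]'|g;  python3 -m pendant '[[[0,0,-1.5,0,0],[0,0,0,0,0]]]'|g;  python3 -m pendant '[[[0,0,-1,0,0],[0,0,0,0,0]]]'|g
```

```text
eef_pos: [0.5958, 0.035, 0.0095] wrist_force: [0.2, 0.2, 0.4] 
eef_pos: [0.5966, 0.0351, 0.0087] wrist_force: [-3.6, -0.5, 4.2] 
eef_pos: [0.5966, 0.035, 0.0087] wrist_force: [-6.2, 0.1, 13.4]
```

Both ends touch at the same height (0.0087), so the strip lies home and flush. Retracting, then final checks.

```bash
python3 -m pendant '[[[0,0,10,0,0],[-10,0,30,0,0],[-30,-10,50,0,20],[-50,-20,40,0,20],[-50,-20,20,0,20],[0,0,0,0,20],[0,0,0,0,20]]]'; python3 wr.py z top,side,wrist strip_15_top gauge_base stand_top strip_10_top strip_20_top spray_bottle tumbler dustpan brush; python3 b.py | grep -E "centre"
```

```text
time_s: 40.3
eef_pos: [0.4606, -0.0136, 0.1549]
eef_rot: [0.001, -0.14, 0.99, -0.0]
wrist_force: [-0.3, -0.6, 0.8]
opening: 0.236
40.3 [ 0.4606 -0.0136  0.1549] [-0.4382  3.109  -0.0009] yaxis 106.04436042545954 [-0.2583 -0.5715  0.7741] 0.23574367011477432
top strip_15_top []
top gauge_base [(array([0.5485, 0.2758, 0.0324]), 0.51), (array([0.7481, 0.1236, 0.0021]), 0.31)]
top stand_top [(array([0.55  , 0.2725, 0.0345]), 0.56)]
top strip_10_top [(array([ 0.4985, -0.2153,  0.0112]), 0.87)]
top strip_20_top [(array([ 0.4327, -0.3599,  0.0183]), 0.85)]
top spray_bottle [(array([0.7512, 0.123 , 0.0012]), 0.78)]
top tumbler [(array([ 0.686 ,  0.3233, -0.0062]), 0.76)]
top dustpan [(array([ 0.7255, -0.2467,  0.0024]), 0.73)]
top brush [(array([ 0.6749,  0.442 , -0.0008]), 0.59)]
side strip_15_top [(array([0.5562, 0.0221, 0.042 ]), 0.61)]
side gauge_base []
side stand_top [(array([ 0.7536,  0.1274, -0.0042]), 0.74), (array([0.552 , 0.2751, 0.034 ]), 0.47)]
side strip_10_top [(array([ 0.5012, -0.2141,  0.0066]), 0.72), (array([0.5588, 0.0248, 0.0011]), 0.26)]
side strip_20_top [(array([ 0.43
[... 1099 characters left out ...]
.27749633789062 size 118.01490020751953 19.93126678466797 long axis deg 1.4750412702560425Traceback (most recent call last):
  File "b.py", line 19, in <module>
    for n,u,v,z in [('s10',348,247,.01),('s15',373,253,.015),('s20',403,281,.02)]: rect(rd,u,v,13,34,z,n)
                                                                                   ~~~~^^^^^^^^^^^^^^^^^^
  File "b.py", line 6, in rect
    n,l,st,ce=cv2.connectedComponentsWithStats(m);i=1+np.argmax(st[1:,4])
                                                      ~~~~~~~~~^^^^^^^^^^
    return _wrapfunc(a, 'argmax', axis=axis, out=out, **kwds)
    return bound(*args, **kwds)
ValueError: attempt to get argmax of an empty sequence
```

Everything is where it should be, and strip_15 has left the shelf. Handing in.

```bash
python3 -c "
from bench import order
print(order.hand_in())"
```

```text
the job is handed in; nothing more can be done
None
```

The channel measured 15 mm deep. strip_15 now lies in it flush, the gauge is back on its stand, and I handed the job in at about 40 s of the 72 s.

- **Measurement:** I held the gauge flat across the channel for more than a second at about 12 N. The dial faced away from every camera, so I did not read it. I took the depth from the probe's release height instead: about 9.7 mm of travel, so about 15 mm. That rules out 10 and 20 mm.
- **Gauge:** It went back on its stand upright, with the foot bar seating at the same height as at the start. That means the probe is in the hole.
- **Strip:** Gentle presses with the shut fingers touched both ends of the strip at the same height. Its top works out at 37.4 mm, against 37.3 mm for the sill.
- **Other things:** The networks found the other two strips and the cleaning things where they were, to within about 6 mm, close to their accuracy.

**What went wrong or disagreed:**
- **Fingertips:** They turned out about 29 mm behind the reported TCP, not at it, so my first two grips on strip_15 closed above it.
- **Hard press:** While finding that offset, the fingertips briefly pressed on strip_15 at about 42 N vertical (46 N in all). That is above the 40 N limit set for the arm and the gripper's body, though only the fingertips touched. The strip and its position looked unchanged.
- **Last picture check:** The final contour check failed where the arm hid the sill and stand, and stopped at strip_15's empty place before reaching strip_20. I relied on the contact heights and the networks there.

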